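# Put the new jars away behind the old ones

### The job

Put the new red-, green- and yellow-lidded jars from the counter into the three-lane organiser, rotating the stock: in each lane the old jar stands at the front (the low-lip side, towards the robot) and the new jar with the same lid stands behind it. One old jar has been left at the back of its lane, so bring it forward. Set every jar down upright without dropping it, and leave the blue-lidded jar, the tin and the carton where they are.

Things in the scene. Friction and masses are not known exactly. Their poses are not given: they have to be found in the camera images.
- new_red: glass jar, 54 mm diameter, 84 mm tall, straight-sided, about 0.2 kg, red twist lid (52 mm across, the top 14 mm), paper label with a red band and dark red jam inside. Origin at the centre of its underside, z up. New stock: starts standing on the counter; goes behind the old jar with the same lid.
- new_green: glass jar, 54 mm diameter, 84 mm tall, straight-sided, about 0.2 kg, green twist lid (52 mm across, the top 14 mm), paper label with a green band and green pesto inside. Origin at the centre of its underside, z up. New stock: starts standing on the counter; goes behind the old jar with the same lid.
- new_yellow: glass jar, 54 mm diameter, 84 mm tall, straight-sided, about 0.2 kg, yellow twist lid (52 mm across, the top 14 mm), paper label with a yellow band and yellow mustard inside. Origin at the centre of its underside, z up. New stock: starts standing on the counter; goes behind the old jar with the same lid.
- old_red: glass jar, 54 mm diameter, 84 mm tall, straight-sided, about 0.2 kg, red twist lid (52 mm across, the top 14 mm), paper label with a red band and dark red jam inside. Origin at the centre of its underside, z up. Old stock: starts in one lane of the organiser, at the front or at the back of it; which lane changes from start to start.
- old_green: glass jar, 54 mm diameter, 84 mm tall, straight-sided, about 0.2 kg, green twist lid (52 mm across, the top 14 mm), paper label with a green band and green pesto inside. Origin at the centre of its underside, z up. Old stock: starts in one lane of the organiser, at the front or at the back of it; which lane changes from start to start.
- old_yellow: glass jar, 54 mm diameter, 84 mm tall, straight-sided, about 0.2 kg, yellow twist lid (52 mm across, the top 14 mm), paper label with a yellow band and yellow mustard inside. Origin at the centre of its underside, z up. Old stock: starts in one lane of the organiser, at the front or at the back of it; which lane changes from start to start.
- organiser: fixed white tray, 158 (x) x 280 (y) mm, floor 4 mm thick. Three lanes, centres at y = -92, 0, +92 mm, each 88 wide, 150 long inside, for one jar in front (x about -36) and one behind (x about +36). Walls and dividers 4 thick, 28 high; front lip with brown tags 16 high. Origin: centre of underside; x from front to back, away from the robot; y left; z up.
- jar_blue: jar of the same shape and size as the others with a blue twist lid and dark purple jam; it has no lane and stays on the counter. Origin at the centre of its underside.
- tin: small tomato tin with a red label, a white band and a bare steel top with ring pull, 54 mm diameter, 81 mm tall; stays on the counter. Origin at the centre of its underside.
- carton: orange cracker carton lying flat on the counter, 75 x 150 x 35 mm (x, y, z); stays where it is. Origin at the centre of its underside.
There are look-alikes about, which are no part of the job. What is shaped like the new_red but pink is not meant.

How it is judged:
By the outcome, as a careful person would: the job done as asked, in the order asked, and still so for the second after the job is handed in, with the robot touching nothing.
It also fails if it takes over 122 s, if anything falls off the work surface, if the arm or the gripper's body presses on something with over 40 N, if the wrist force passes 120 N, or if a joint passes its speed limit or range.

### The arm

A 6-joint arm with a two-finger parallel gripper is mounted at the origin on the work surface. World frame = base frame: x ahead of the robot, y to its left, z up, the work surface at z = 0. Lengths are in mm, angles in rad, forces in N, time in s.
With the tool pointing down it reaches from about 350 to 775 mm from the base axis. Payload 5.5 kg.
Tool frame: the origin (TCP) lies midway between the tips of the shut fingers; the grasp point (between the pads) lies 19 mm behind it; y points along the fingers, z is the direction in which the jaws open and shut, and the axes are right-handed (so a half turn about y gives the same grasp; the last joint's range is limited). The gripper opens to 85 mm and grips with 20 to 120 N. Pads are 22 mm wide; open, the fingers measure 114 mm over their backs; the gripper's body (76 mm by 85 mm) begins 54 mm behind the grasp point. The pads swing forward as they close: fully open they stand 13 mm farther back than shut.
Start: joints at [1.114, 0.313, 0.046, 1.304, 0, 1.431], TCP at [179.154, 546.421, 231.323] pointing down, gripper open.
Joint ranges: [-2.76, 2.76], [-0.86, 1.69], [-1.03, 1.26], [-2.2, 2.34], [-1.47, 1.5], [-3.14, 3.14]. Speed limits (rad/s): [2.57, 2.57, 3.14, 3.14, 3.14, 3.14].

### API

Orientations are given as [roll, pitch, yaw] about the fixed x, y, z axes, in that order (R = Rz(yaw) Ry(pitch) Rx(roll)).
In Python, from workcell import env, eyes gives the robot as it stands.
- The arm moves only by the tool arm_command, never from a script. Its argument "rows" is a list of rows, each a list of 7 numbers: the shift along the tool's x, y, z in mm, then the turn, a rotation vector about the tool's x, y, z in rad, then the opening, from 0 (shut) to 1 (fully open). In form: [[x, y, z, rx, ry, rz, fingers], ...]. A call has exactly 8 rows; each row is the pose to reach, as a shift and turn from the pose measured when the call began, along the tool's axes at that moment; what a row does not reach only later rows make up. A row lasts 1/8 s, in which the tool goes at most 62.5 mm and 10.7 degrees, less where a joint would pass 70% of its speed; a pose out of reach is approached as far as the arm can. A call with a gripper value outside its range is refused whole. The fingers move at their own pace and stop on an object; "squeeze" is the grip in N (left out, the last holds). Time passes only in rows, so rows that repeat a pose let the fingers close, or fill a call up. It gives the time, the measured TCP pose, the force and the opening at its end, in the units of the state.
- env.read_state(): the state, without advancing time (a new reading comes with each control period).
- eyes.camera(name): name is "scene" or "top"; returns the picture (420x560x3 uint8, red, green, blue); there is no depth.
- eyes.camera_params(name): a dict with "mtx" (3x3 intrinsics, pixels), "k1" (the pictures are not rectified: a ray, as slopes to the right and down, at radius r is drawn at 1 + k1 r^2 times it, then the intrinsics apply), "cam_to_world" (4x4, takes a point from camera to world coordinates). Camera axes: x right, y down, z forward; pixel columns grow to the right and rows downward; lengths in mm; the calibration is good to about 2 mm. A picture is of the moment at which its call begins. camera_params takes no time and is no camera call.
- env.hand_in(): hands the job in, once; it reports no verdict.
The state is a dict: "clock": time; "qpos": joint angles; "joint_vel": joint speeds; "effort": joint torques, N m; "ee_pos": TCP position; "tcp_rot": TCP orientation; "wrist_force": force on the tool from outside, world axes, zero at the start; "torque": the same for the moment, N m; "gripper_width": opening from 0.0 (shut) to 1.0 (fully open).
Only numpy, scipy, OpenCV 4.12 (cv2) and the standard library are available. Lean on these libraries where they do the work, as an engineer would, in place of code of your own. Each camera call takes 0.05 s, during which the arm holds its last target.

## Working session

There is one attempt and no reset: what is moved stays moved. The work goes in short steps, Python scripts to look and compute and a tool call to move; the robot and the scene stay as the last step left them, time stands still between calls to the robot, and variables do not carry over. Pictures are saved under pics/ and viewed, and the job is handed in when it is done.

Besides the shell and the picture viewer there is one more tool, called after "Call:" as name(argument=value, ...), one argument or row to a line, values as JSON. arm_command: Moves the arm, as the interface text tells. Its arguments: {"type":"object","properties":{"rows":{"type":"array","items":{"type":"array","items":{"type":"number"}}},"squeeze":{"type":"number"}},"required":["rows"]}

```bash
mkdir -p pics; ls; python3 - <<'E'
from workcell import env, eyes
import cv2
for n in("scene","top"):
    im=eyes.camera(n); cv2.imwrite(f"pics/{n}0.png",im[:,:,::-1])
    p=eyes.camera_params(n); print(n,p)
print(env.read_state())
E
```

```text
pics
scene {'mtx': array([[438.17803362,   0.        , 283.77949876],
       [  0.        , 438.17803362, 213.27111481],
       [  0.        ,   0.        ,   1.        ]]), 'k1': -0.014459900393409542, 'cam_to_world': array([[-3.57461170e-01,  5.41729216e-01, -7.60756839e-01,
         1.21355904e+03],
       [ 9.33832760e-01,  1.95692807e-01, -2.99433969e-01,
         1.88981847e+02],
       [-1.33374883e-02, -8.17455676e-01, -5.75837069e-01,
         5.79277012e+02],
       [ 0.00000000e+00,  0.00000000e+00,  0.00000000e+00,
         1.00000000e+00]])}
top {'mtx': array([[393.08810438,   0.        , 289.06056333],
       [  0.        , 393.08810438, 202.40832951],
       [  0.        ,   0.        ,   1.        ]]), 'k1': 0.0299589206626838, 'cam_to_world': array([[ 1.27900305e-02, -9.84728806e-01,  1.73624867e-01,
         3.18573129e+02],
       [-9.99896457e-01, -1.37406749e-02, -4.27434278e-03,
        -8.99055581e+01],
       [ 6.59479132e-03, -1.73552221e-01, -9.84802587e-01,
         9.96048421e+02],
       [ 0.00000000e+00,  0.00000000e+00,  0.00000000e+00,
         1.00000000e+00]])}
{'clock': 0.1, 'qpos': array([ 1.11439863e+00,  3.13971149e-01,  4.50631806e-02,  1.30360830e+00,
       -7.80180517e-07,  1.43119540e+00]), 'joint_vel': array([-0.00107584, -0.00203515,  0.0019646 , -0.0008886 ,  0.00036506,
       -0.00077675]), 'effort': array([ 2.45241106e-03, -4.81725061e+01,  2.99244833e+01,  1.26600396e-02,
       -1.21129347e-04, -8.51278600e-06]), 'ee_pos': array([178.92574571, 545.95471473, 230.45994043]), 'tcp_rot': array([-1.57249964e+00,  2.38553429e-04, -3.16796972e-01]), 'wrist_force': array([-0.54243827, -0.1809951 , -0.53481093]), 'torque': array([ 0.00623362, -0.00059798, -0.05599594]), 'gripper_width': 0.9986835686121793}
```

View pics/scene0.png

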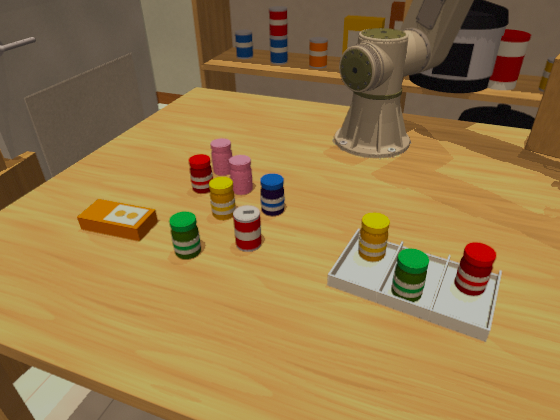

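View pics/top0.png

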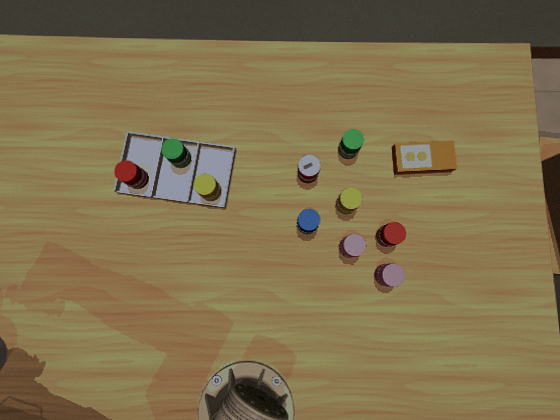

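Top view: the organiser is at left (col 115–235, row 133–207), with red (127,172) and yellow (205,185) at the front and green (175,150) at the back. On the counter are green (351,140), yellow (349,199), red (393,233), blue (308,220), the tin (309,166) and two pink look-alikes. Next I measure the lids.

```bash
cat > h.py <<'E'
import numpy as np, cv2
from workcell import env, eyes
def ray(n,u,v,P=None):
    p=P or eyes.camera_params(n); K=p["mtx"]
    x,y=(u-K[0,2])/K[0,0],(v-K[1,2])/K[1,1]; a,b=x,y
    for _ in range(10):
        s=1+p["k1"]*(a*a+b*b); a,b=x/s,y/s
    T=p["cam_to_world"]; return T[:3,3],T[:3,:3]@np.array([a,b,1.])
def onz(n,u,v,z):
    o,d=ray(n,u,v); return o+d*(z-o[2])/d[2]
def proj(n,X):
    p=eyes.camera_params(n);T=p["cam_to_world"];c=T[:3,:3].T@(np.array(X,float)-T[:3,3])
    a,b=c[0]/c[2],c[1]/c[2];s=1+p["k1"]*(a*a+b*b);K=p["mtx"]
    return K[0,0]*a*s+K[0,2],K[1,1]*b*s+K[1,2]
E
python3 - <<'E'
from h import *
for n in("top","scene"):
    im=cv2.imread(f"pics/{n}0.png")
    if n=="top": cv2.imwrite("pics/topz.png",cv2.resize(im[110:310,100:480],None,fx=2.1,fy=2.1,interpolation=cv2.INTER_CUBIC))
    hsv=cv2.cvtColor(im,cv2.COLOR_BGR2HSV)
    H,S,V=[hsv[:,:,i].astype(int) for i in range(3)]
    M={"red":((H<5)|(H>174))&(S>200)&(V>130),"green":(H>50)&(H<80)&(S>150)&(V>80),"yellow":(H>22)&(H<32)&(S>195)&(V>150),"blue":(H>100)&(H<120)&(S>150)&(V>80),"pink":((H<5)|(H>165))&(S>40)&(S<150)&(V>150)}
    for k,m in M.items():
        nn,l,st,c=cv2.connectedComponentsWithStats(m.astype(np.uint8))
        for i in range(1,nn):
            if st[i,4]>120: print(n,k,st[i],c[i].round(1), onz(n,*c[i],84).round(1))
for (x,y) in [(0,0)]: print(proj("top",(0,0,0)))
E
```

```text
top blue [298 209  21  22 350] [308.2 219.5] [ 439.5 -139.2   84. ]
scene red [189 155  21  14 198] [198.5 160.6] [ 424.7 -337.7   84. ]
scene red [465 243  31  23 509] [480.3 253.4] [556.4 293.5  84. ]
scene green [170 212  26  20 393] [181.7 220.8] [ 649.7 -244.7   84. ]
scene green [398 249  31  25 573] [413.1 260.1] [613.6 187.1  84. ]
scene yellow [209 177  24  13 235] [220.3 182.7] [ 497.8 -240.8   84. ]
scene yellow [362 212  28  17 359] [375.5 220.2] [521.2 104.6  84. ]
scene blue [261 174  22  16 279] [271.2 181. ] [ 453.9 -138.4   84. ]
scene pink [211 139  19  10 143] [219.9 142.8] [ 322.6 -333.9   84. ]
scene pink [229 155  21  13 181] [239.  159.9] [ 389.5 -247.6   84. ]
(np.float64(245.97792486832165), np.float64(410.383149378526))
```

```bash
python3 - <<'E'
from h import *
im=cv2.imread("pics/top0.png")
cv2.imwrite("pics/topo.png",cv2.resize(im[115:225,100:250],None,fx=5,fy=5,interpolation=cv2.INTER_CUBIC))
E
```

```text
(no output)
```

View pics/topo.png

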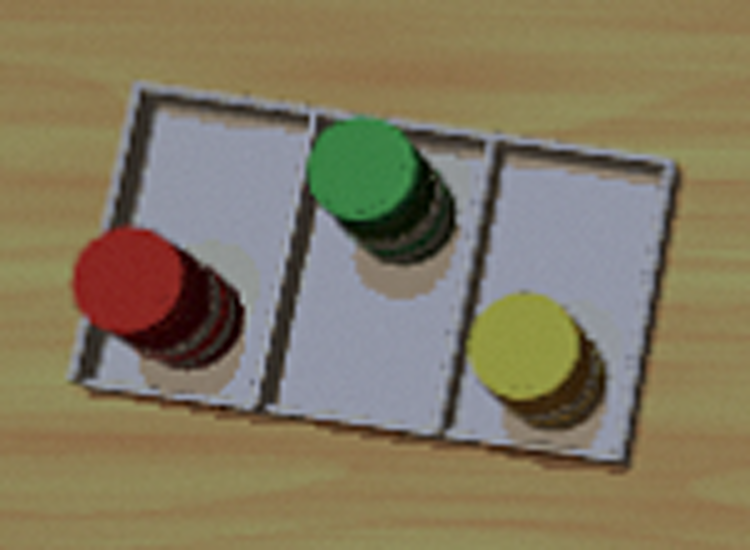

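View pics/topz.png

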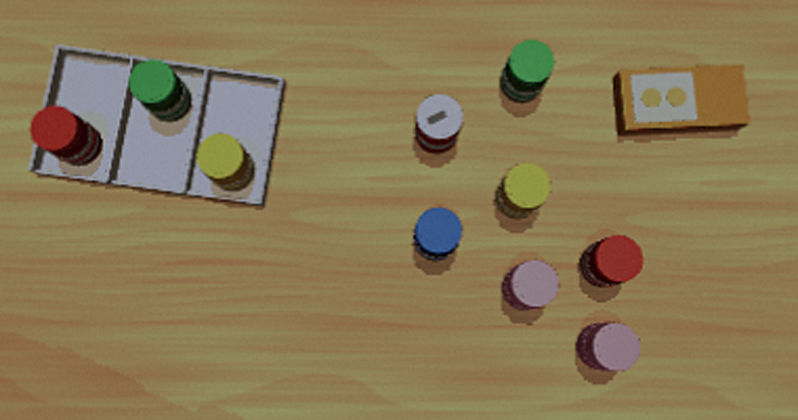

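```bash
python3 - <<'E'
from h import *
im=cv2.imread("pics/top0.png");hsv=cv2.cvtColor(im,cv2.COLOR_BGR2HSV)
for p in [(127,172),(175,150),(205,185),(351,140),(349,199),(393,233),(353,245),(308,165)]: print(p,hsv[p[1],p[0]])
H,S,V=[hsv[:,:,i].astype(int) for i in range(3)]
M={"red":((H<5)|(H>174))&(S>170)&(V>110),"green":(H>50)&(H<80)&(S>120)&(V>75),"yellow":(H>25)&(H<35)&(S>145)&(V>120),"blue":(H>100)&(H<120)&(S>150)&(V>80),"pink":((H<8)|(H>165))&(S>30)&(S<100)&(V>130)}
for k,m in M.items():
    nn,l,st,c=cv2.connectedComponentsWithStats(m.astype(np.uint8))
    for i in range(1,nn):
        if st[i,4]>120:
            z=88 if c[i][0]<240 else 84
            a=onz("top",*c[i],z); print(k,st[i],c[i].round(1),a.round(1),"diam",[(np.linalg.norm(onz("top",st[i,0]-.5,c[i][1],z)-onz("top",st[i,0]+st[i,2]-.5,c[i][1],z))).round(1)],"r",np.hypot(a[0],a[1]).round())
c=[onz("top",100+u/5-.4,115+v/5-.4,z) for u,v,z in[(138,88,28),(678,165,28),(627,467,16),(75,380,16)]]
c=np.array(c);print(c.round(1))
for i in range(4): print(np.linalg.norm(c[i]-c[i-1]).round(1))
print(c.mean(0)); d=c[0]-c[1]; print("yaw from back", np.arctan2(-d[0],d[1])); d=c[3]-c[2]; print(np.arctan2(-d[0],d[1])); 
d=c[0]-c[3];print(np.arctan2(d[1],d[0]));d=c[1]-c[2];print(np.arctan2(d[1],d[0]))
print([f"{proj('top',(0,0,0))}"])
E
```

```text
(127, 172) [  2 197 136]
(175, 150) [ 65 140 131]
(205, 185) [ 32 148 148]
(351, 140) [ 65 133 138]
(349, 199) [ 32 142 149]
(393, 233) [  1 177 137]
(353, 245) [161  31 142]
(308, 165) [13 30 76]
red [115 161  21  20 344] [125.  170.6] [549.6 294.3  88. ] diam [np.float64(48.9)] r 623.0
red [384 222  22  22 370] [394.6 232.6] [ 411.6 -340.    84. ] diam [np.float64(51.0)] r 534.0
green [342 129  21  20 321] [352.6 138.9] [ 637.8 -245.8   84. ] diam [np.float64(50.9)] r 684.0
green [162 139  21  20 346] [171.9 148.4] [606.  187.9  88. ] diam [np.float64(49.8)] r 634.0
blue [298 209  21  22 350] [308.2 219.5] [ 439.5 -139.2   84. ] diam [np.float64(49.1)] r 461.0
[[665.9 322.4  28. ]
 [629.7  45.5  28. ]
 [474.8  67.1  16. ]
 [515.5 346.3  16. ]]
152.8
279.2
156.9
282.1
[571.45550436 195.32656034  22.        ]
yaw from back -0.12996614463157016
-0.14464370827188822
-0.15780567335198764
-0.13870453580590872
['(np.float64(245.97792486832165), np.float64(410.383149378526))']
```

```bash
cat >> h.py <<'E'
from scipy.spatial.transform import Rotation as R
def go(x,y,z,yaw=None):
    s=env.read_state(); Rm=R.from_euler("xyz",s["tcp_rot"]); 
    if yaw is None: yaw=s["tcp_rot"][2]
    d=Rm.inv().apply(np.array([x,y,z])-s["ee_pos"])
    rv=(Rm.inv()*R.from_euler("xyz",[-np.pi/2,0,yaw])).as_rotvec()
    print("shift",d.round(1),"rotvec",rv.round(3),"now",s["ee_pos"].round(1),s["tcp_rot"].round(3),"t",round(s["clock"],2),"w",round(s["gripper_width"],3),"F",s["wrist_force"].round(1))
E
python3 - <<'E'
from h import *
im=cv2.imread("pics/top0.png");hsv=cv2.cvtColor(im,cv2.COLOR_BGR2HSV)
H,S,V=[hsv[:,:,i].astype(int) for i in range(3)]
M={"yellow":(H>27)&(H<36)&(S>115)&(V>125),"greenc":(H>50)&(H<80)&(S>100)&(V>100),"pink":((H>150)|(H<8))&(S>15)&(S<100)&(V>130),"tin":(S<60)&(V>110)}
for k,m in M.items():
    nn,l,st,c=cv2.connectedComponentsWithStats(m.astype(np.uint8))
    for i in range(1,nn):
        if 200<st[i,4]<700:
            z=88 if c[i][0]<240 else 84
            a=onz("top",*c[i],z); print(k,st[i],c[i].round(1),a.round(1))
go(606,188,160,-.14)
E
```

```text
yellow [194 174  21  21 346] [204.1 183.6] [520.8 107.1  88. ]
yellow [341 188  21  21 352] [350.9 197.8] [ 492.4 -239.7   84. ]
greenc [343 129  21  20 330] [352.9 138.6] [ 638.5 -246.5   84. ]
greenc [161 139  22  20 338] [171.7 148.3] [606.2 188.5  88. ]
pink [344 234  22  22 370] [354.8 244.5] [ 382.7 -247.2   84. ]
pink [383 264  22  23 390] [393.5 274.8] [ 315.1 -334.1   84. ]
tin [400 144  32  24 524] [415.6 156. ] [ 596.9 -396.4   84. ]
tin [298 155  23  21 344] [309.  164.9] [ 571.2 -140.5   84. ]
tin [344 234  22  22 378] [354.6 244.5] [ 382.7 -246.6   84. ]
tin [383 264  22  22 382] [393.4 274.7] [ 315.3 -333.9   84. ]
tin [207 364  32  28 290] [219.8 378.4] [90.9 50.7 88. ]
shift [ 517.4   70.7 -207. ] rotvec [ 0.002 -0.177 -0.   ] now [178.9 546.  230.5] [-1.572  0.    -0.317] t 0.1 w 0.999 F [-0.5 -0.2 -0.5]
```

Call:
arm_command(
  rows=[
    [15,2,-6,0,0,0,1],
    [60,8,-24,0,-0.02,0,1],
    [110,15,-44,0,-0.04,0,1],
    [165,22,-66,0,-0.06,0,1],
    [220,30,-88,0,-0.08,0,1],
    [275,38,-110,0,-0.1,0,1],
    [330,45,-132,0,-0.12,0,1],
    [385,53,-154,0,-0.14,0,1],
  ],
)

```text
clock: 1.1
ee_pos: [498.1, 277.1, 177.3]
tcp_rot: [-1.573, 0.0, -0.177]
wrist_force: [0.7, 0.6, -0.7]
gripper_width: 0.999
```

```bash
python3 -c "
from h import *
go(606.2,188.3,160,-.14);go(606.2,188.3,38,-.14)"
```

```text
shift [122.   17.4 -68.4] rotvec [ 0.002 -0.037 -0.   ] now [498.1 277.1 177.3] [-1.573  0.    -0.177] t 1.1 w 0.999 F [ 0.7  0.6 -0.7]
shift [122.  139.4 -68.2] rotvec [ 0.002 -0.037 -0.   ] now [498.1 277.1 177.3] [-1.573  0.    -0.177] t 1.1 w 0.999 F [ 0.7  0.6 -0.7]
```

Call:
arm_command(
  rows=[
    [45,6,-25,0,-0.012,0,1],
    [90,12,-50,0,-0.025,0,1],
    [115,17,-64,0,-0.035,0,1],
    [122,25,-68,0,-0.037,0,1],
    [122,50,-68,0,-0.037,0,1],
    [122,90,-68,0,-0.037,0,1],
    [122,125,-68,0,-0.037,0,1],
    [122,139,-68,0,-0.037,0,1],
  ],
)

```text
clock: 2.1
ee_pos: [603.3, 188.4, 35.8]
tcp_rot: [-1.574, 0.005, -0.139]
wrist_force: [-0.1, -0.4, 0.2]
gripper_width: 1.0
```

```bash
python3 -c "
from h import *
go(606.2,188.3,38,-.14)"
```

```text
shift [ 2.8 -2.2  0.3] rotvec [ 0.003  0.001 -0.005] now [603.3 188.4  35.8] [-1.574  0.005 -0.139] t 2.1 w 1.0 F [-0.1 -0.4  0.2]
```

Call:
arm_command(
  rows=[
    [3,-2,0,0,0,0,0.9],
    [3,-2,0,0,0,0,0.5],
    [3,-2,0,0,0,0,0.5],
    [3,-2,0,0,0,0,0.4],
    [3,-2,0,0,0,0,0.4],
    [3,-2,0,0,0,0,0.4],
    [3,-2,0,0,0,0,0.4],
    [3,-2,0,0,0,0,0.4],
  ],
  squeeze=45,
)

```text
clock: 3.1
ee_pos: [607.8, 188.3, 39.8]
tcp_rot: [-1.573, 0.002, -0.139]
wrist_force: [0.1, -0.3, 6.5]
gripper_width: 0.623
```

```bash
python3 -c "
from h import *
go(535.5,200,40,-.14)
im=eyes.camera('scene');cv2.imwrite('pics/s1.png',im[:,:,::-1])"
```

```text
shift [-73.2  -0.1   1.5] rotvec [ 0.002  0.001 -0.002] now [607.8 188.3  39.8] [-1.573  0.002 -0.139] t 3.1 w 0.623 F [ 0.1 -0.3  6.5]
```

View pics/s1.png

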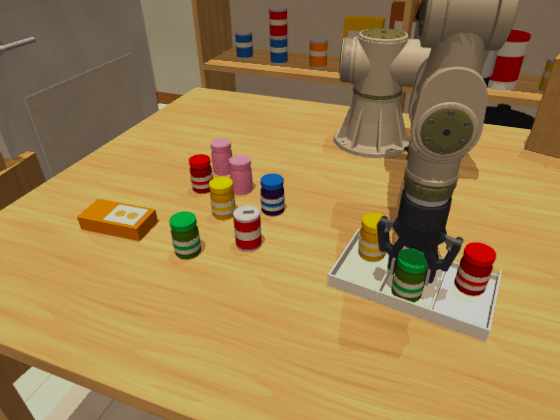

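```bash
python3 -c "
from h import *
im=cv2.imread('pics/s1.png');cv2.imwrite('pics/s1z.png',cv2.resize(im[180:320,330:510],None,fx=4,fy=4,interpolation=cv2.INTER_CUBIC))
for X in [(607.8,188.3,39.8),(607.8,188.3,60),(607.8,188.3,88),(607.8,188.3,120),(606.2,188.3,88)]: print(X,(np.array(proj('scene',X))-[330,180])*4)
im=eyes.camera('top');cv2.imwrite('pics/t1z.png',cv2.resize(im[110:230,90:260,::-1],None,fx=4,fy=4,interpolation=cv2.INTER_CUBIC))
"
```

```text
(607.8, 188.3, 39.8) [321.05430148 388.68511563]
(607.8, 188.3, 60) [328.19866483 354.58558216]
(607.8, 188.3, 88) [338.46174834 305.5468703 ]
(607.8, 188.3, 120) [350.7339437  246.82482069]
(606.2, 188.3, 88) [338.95091977 303.22953312]
```

View pics/s1z.png

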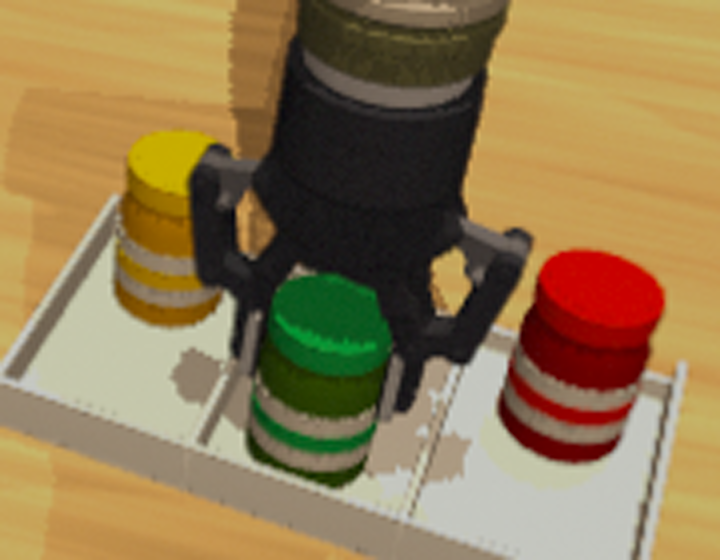

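View pics/t1z.png

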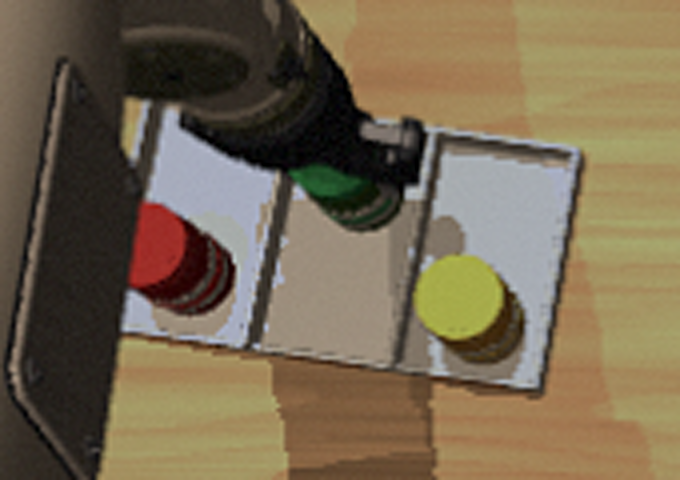

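```bash
python3 -c "
from h import *
im=cv2.imread('pics/scene0.png')
im=cv2.resize(im,None,fx=4,fy=4,interpolation=cv2.INTER_CUBIC)
t=np.linspace(0,6.283,60)
for x,y,z in [(549.6,294.3,88),(520.8,107.1,88),(606.1,188.3,88),(638,-246,84),(492.4,-239.7,84),(411.6,-340,84)]:
    pts=np.array([proj('scene',(x+26*np.cos(a),y+26*np.sin(a),z)) for a in t])*4+1.5
    cv2.polylines(im,[pts.astype(int)],True,(255,255,255),1)
cv2.imwrite('pics/chk.png',np.hstack([im[820:1220,1400:2000],im[600:1000,660:860][:, :]]))
"
```

```text
(no output)
```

View pics/chk.png

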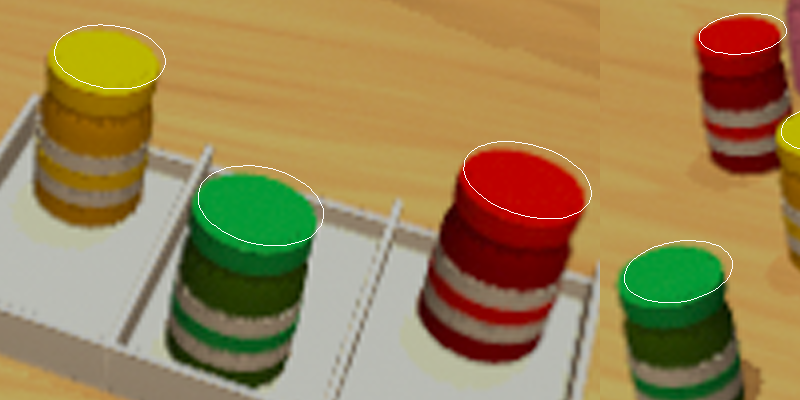

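Call:
arm_command(
  rows=[
    [0,-4,0,0,0,0,0.4],
    [0,-10,0,0,0,0,0.4],
    [-15,-12,0,0,0,0,0.4],
    [-35,-12,1,0,0,0,0.4],
    [-55,-12,1,0,0,0,0.4],
    [-68,-12,2,0,0,0,0.4],
    [-72,-12,2,0,0,0,0.4],
    [-72,-12,2,0,0,0,0.4],
  ],
)

```text
clock: 4.2
ee_pos: [537.0, 200.4, 52.1]
tcp_rot: [-1.573, 0.001, -0.139]
wrist_force: [0.4, -0.1, -1.7]
gripper_width: 0.622
```

```bash
python3 -c "
from h import *
go(535.5,200,40,-.14)
im=eyes.camera('scene');cv2.imwrite('pics/s2z.png',cv2.resize(im[160:320,310:510,::-1],None,fx=4,fy=4,interpolation=cv2.INTER_CUBIC))
"
```

```text
shift [-1.4 12.1 -0.6] rotvec [ 0.002  0.001 -0.001] now [537.  200.4  52.1] [-1.573e+00  1.000e-03 -1.390e-01] t 4.2 w 0.622 F [ 0.4 -0.1 -1.7]
```

View pics/s2z.png

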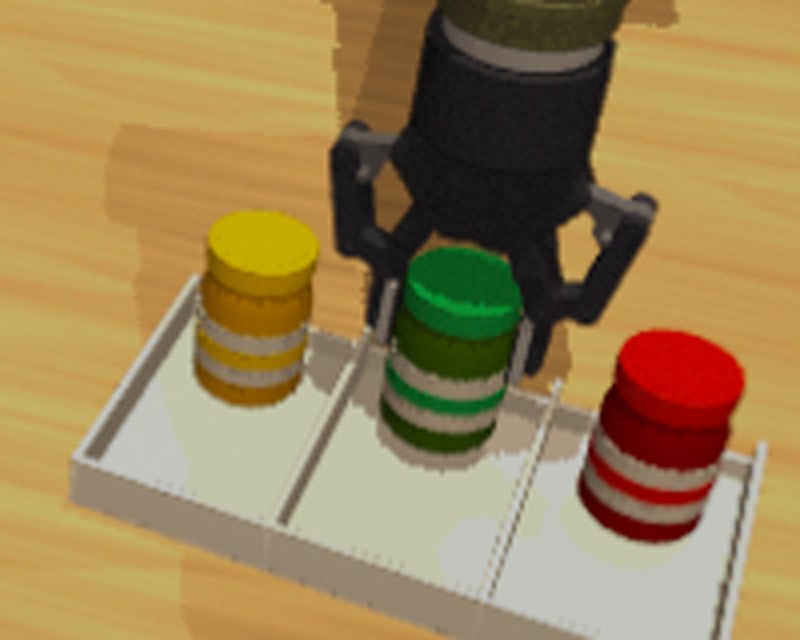

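Call:
arm_command(
  rows=[
    [-1,2,0,0,0,0,0.4],
    [-1,4,0,0,0,0,0.4],
    [-1,6,0,0,0,0,0.4],
    [-1,8,0,0,0,0,0.4],
    [-1,9.5,0,0,0,0,0.4],
    [-1,10.5,0,0,0,0,0.4],
    [-1,11.5,0,0,0,0,0.4],
    [-1,11.5,0,0,0,0,0.4],
  ],
)

```text
clock: 5.25
ee_pos: [536.4, 200.5, 40.6]
tcp_rot: [-1.572, 0.001, -0.139]
wrist_force: [0.3, 0.1, -2.6]
gripper_width: 0.624
```

Call:
arm_command(
  rows=[
    [0,0.5,0,0,0,0,0.4],
    [0,1,0,0,0,0,0.4],
    [0,1.4,0,0,0,0,0.4],
    [0,1.4,0,0,0,0,0.4],
    [0,1.4,0,0,0,0,0.4],
    [0,1.4,0,0,0,0,0.4],
    [0,1.4,0,0,0,0,0.4],
    [0,1.4,0,0,0,0,0.4],
  ],
)

```text
clock: 6.25
ee_pos: [536.6, 200.5, 39.7]
tcp_rot: [-1.572, 0.0, -0.139]
wrist_force: [-1.6, -1.0, 5.4]
gripper_width: 0.622
```

Call:
arm_command(
  rows=[
    [0,0,0,0,0,0,0.7],
    [0,0,0,0,0,0,0.85],
    [0,0,0,0,0,0,0.85],
    [0,0,0,0,0,0,0.85],
    [0,-15,0,0,0,0,0.85],
    [0,-45,0,0,0,0,0.85],
    [0,-80,0,0,0,0,1],
    [0,-110,0,0,0,0,1],
  ],
)

```text
clock: 7.25
ee_pos: [537.0, 200.8, 152.3]
tcp_rot: [-1.572, -0.001, -0.139]
wrist_force: [0.4, -0.2, -0.1]
gripper_width: 0.996
```

```bash
python3 -c "
from h import *
go(639,-246.5,150,.3)
for n in('scene','top'):
  im=eyes.camera(n)
  cv2.imwrite('pics/%s3z.png'%n,cv2.resize(im[160:320,310:510,::-1] if n=='scene' else im[100:240,90:260,::-1],None,fx=4,fy=4,interpolation=cv2.INTER_CUBIC))
"
```

```text
shift [ 163.     2.9 -428.8] rotvec [ 0.001 -0.439  0.001] now [537.  200.8 152.3] [-1.572e+00 -1.000e-03 -1.390e-01] t 7.25 w 0.996 F [ 0.4 -0.2 -0.1]
```

View pics/scene3z.png

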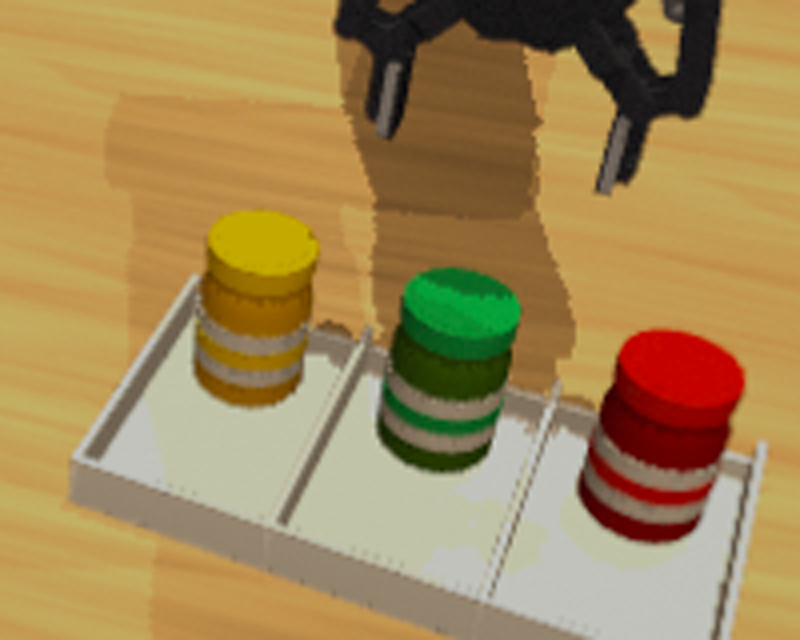

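Call:
arm_command(
  rows=[
    [8,0,-22,0,0,0,1],
    [28,0,-75,0,0,0,1],
    [50,0,-130,0,0,0,1],
    [71,1,-187,0,0,0,1],
    [93,2,-244,0,0,0,1],
    [114,2,-300,0,0,0,1],
    [136,2,-357,0,0,0,1],
    [153,2,-402,0,0,0,1],
  ],
)

```text
clock: 8.35
ee_pos: [635.1, -220.6, 153.3]
tcp_rot: [-1.57, -0.007, -0.14]
wrist_force: [0.8, 1.4, 0.9]
gripper_width: 1.002
```

```bash
python3 -c "
from h import *
go(640,-247,150,-.14);go(640,-247,35.5,-.14)
im=cv2.imread('pics/top0.png')
for u,v in [(393,142),(393,173),(455,142)]: print(onz('top',u,v,35).round(0))
"
```

```text
shift [  8.5   3.4 -25.4] rotvec [-0.001 -0.     0.007] now [ 635.1 -220.6  153.3] [-1.57  -0.007 -0.14 ] t 8.35 w 1.002 F [0.8 1.4 0.9]
shift [  7.7 117.9 -25.6] rotvec [-0.001 -0.     0.007] now [ 635.1 -220.6  153.3] [-1.57  -0.007 -0.14 ] t 8.35 w 1.002 F [0.8 1.4 0.9]
[ 648. -357.   35.]
[ 567. -354.   35.]
[ 650. -514.   35.]
```

Call:
arm_command(
  rows=[
    [6,2,-18,0,0,0.007,1],
    [8,5,-25,0,0,0.007,1],
    [8,25,-25.5,0,0,0.007,1],
    [8,60,-25.5,0,0,0.007,1],
    [8,95,-25.5,0,0,0.007,1],
    [8,113,-25.5,0,0,0.007,1],
    [8,117.5,-25.5,0,0,0.007,1],
    [8,117.5,-25.5,0,0,0.007,1],
  ],
)

```text
clock: 9.35
ee_pos: [640.9, -246.9, 36.8]
tcp_rot: [-1.57, -0.001, -0.14]
wrist_force: [0.0, -0.3, 0.3]
gripper_width: 1.002
```

```bash
python3 -c "
from h import *
go(640,-247,35.5,-.14)
im=eyes.camera('scene')
cv2.imwrite('pics/s4z.png',cv2.resize(im[130:290,70:300,::-1],None,fx=3,fy=3,interpolation=cv2.INTER_CUBIC))
"
```

```text
shift [-0.9  1.3 -0.2] rotvec [-0.001  0.     0.001] now [ 640.9 -246.9   36.8] [-1.57e+00 -1.00e-03 -1.40e-01] t 9.35 w 1.002 F [ 0.  -0.3  0.3]
```

View pics/s4z.png

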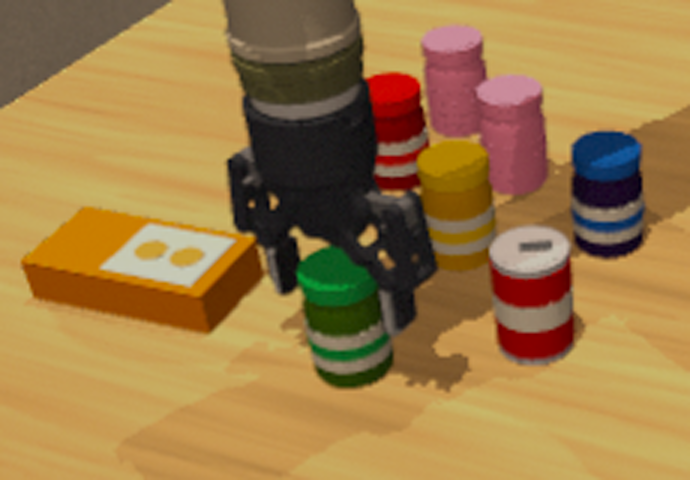

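Call:
arm_command(
  rows=[
    [0,1,0,0,0,0,0.5],
    [0,1,0,0,0,0,0.4],
    [0,1,0,0,0,0,0.4],
    [0,1,0,0,0,0,0.4],
    [0,1,0,0,0,0,0.4],
    [0,0,0,0,0,0,0.4],
    [0,-2,0,0,0,0,0.4],
    [0,-8,0,0,0,0,0.4],
  ],
)

```text
clock: 10.4
ee_pos: [640.0, -246.7, 44.1]
tcp_rot: [-1.569, 0.001, -0.14]
wrist_force: [0.5, -0.2, -2.5]
gripper_width: 0.622
```

```bash
python3 -c "
from h import *
go(608,190,160,-.14)
im=eyes.camera('scene')
cv2.imwrite('pics/s5z.png',cv2.resize(im[130:290,70:300,::-1],None,fx=3,fy=3,interpolation=cv2.INTER_CUBIC))
"
```

```text
shift [ -92.8 -115.2  428.1] rotvec [-0.001 -0.    -0.001] now [ 640.  -246.7   44.1] [-1.569e+00  1.000e-03 -1.400e-01] t 10.4 w 0.622 F [ 0.5 -0.2 -2.5]
```

View pics/s5z.png

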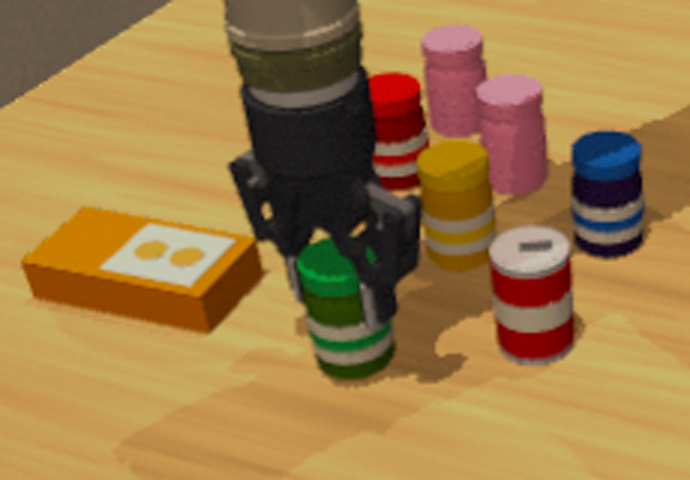

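```bash
python3 - <<'E'
from h import *
im=cv2.imread("pics/top3z.png");im=cv2.resize(im,None,fx=.25,fy=.25,interpolation=cv2.INTER_AREA)
hsv=cv2.cvtColor(im,cv2.COLOR_BGR2HSV)
H,S,V=[hsv[:,:,i].astype(int) for i in range(3)]
m=(H>50)&(H<80)&(S>100)&(V>80)
nn,l,st,c=cv2.connectedComponentsWithStats(m.astype(np.uint8))
for i in range(1,nn):
    if st[i,4]>100: print(st[i],onz("top",c[i][0]+90,c[i][1]+100,88))
E
```

```text
[ 64  70  22  17 273] [532.5823083  201.69130208  88.        ]
```

View pics/top3z.png

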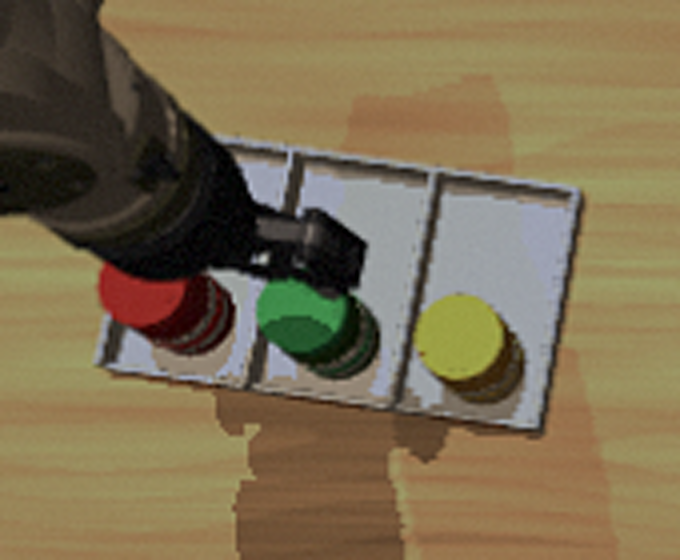

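Call:
arm_command(
  rows=[
    [0,-35,5,0,0,0,0.4],
    [0,-80,25,0,0,0,0.4],
    [-12,-105,65,0,0,0,0.4],
    [-26,-115,120,0,0,0,0.4],
    [-38,-115,175,0,0,0,0.4],
    [-50,-115,230,0,0,0,0.4],
    [-62,-115,285,0,0,0,0.4],
    [-72,-115,335,0,0,0,0.4],
  ],
)

```text
clock: 11.45
ee_pos: [615.6, 96.5, 160.8]
tcp_rot: [-1.57, -0.001, -0.14]
wrist_force: [0.0, -0.5, -2.5]
gripper_width: 0.63
```

```bash
python3 -c "
from h import *
go(608,190.5,155,-.14)
go(608,190.5,45,-.14)
"
```

```text
shift [-20.6   5.8  92. ] rotvec [-0.001  0.     0.001] now [615.6  96.5 160.8] [-1.57e+00 -1.00e-03 -1.40e-01] t 11.45 w 0.63 F [ 0.  -0.5 -2.5]
shift [-20.7 115.8  91.9] rotvec [-0.001  0.     0.001] now [615.6  96.5 160.8] [-1.57e+00 -1.00e-03 -1.40e-01] t 11.45 w 0.63 F [ 0.  -0.5 -2.5]
```

Call:
arm_command(
  rows=[
    [-10,3,45,0,0,0,0.4],
    [-18,5,80,0,0,0,0.4],
    [-20.5,6,91,0,0,0,0.4],
    [-20.5,10,92,0,0,0,0.4],
    [-20.5,35,92,0,0,0,0.4],
    [-20.5,70,92,0,0,0,0.4],
    [-20.5,95,92,0,0,0,0.4],
    [-20.5,105,92,0,0,0,0.4],
  ],
)

```text
clock: 12.45
ee_pos: [607.2, 188.6, 53.8]
tcp_rot: [-1.572, 0.002, -0.142]
wrist_force: [-0.1, 0.3, -2.2]
gripper_width: 0.624
```

```bash
python3 -c "
from h import *
go(608,190.5,41,-.14)
for n in('scene',):
  im=eyes.camera(n)
  cv2.imwrite('pics/%s6z.png'%n,cv2.resize(im[160:320,310:510,::-1] if n=='scene' else im[100:240,90:260,::-1],None,fx=4,fy=4,interpolation=cv2.INTER_CUBIC))
"
```

```text
shift [ 0.6 12.8  2. ] rotvec [ 0.001 -0.002 -0.002] now [607.2 188.6  53.8] [-1.572  0.002 -0.142] t 12.45 w 0.624 F [-0.1  0.3 -2.2]
```

View pics/scene6z.png

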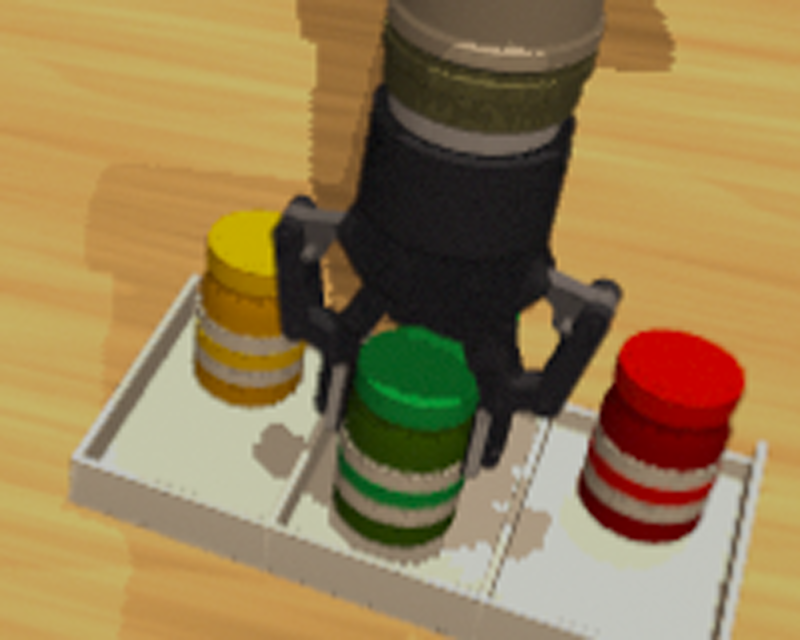

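Call:
arm_command(
  rows=[
    [0,4,1,0,0,0,0.4],
    [0,8,2,0,0,0,0.4],
    [0,11,2,0,0,0,0.4],
    [0,12.5,2,0,0,0,0.4],
    [0,13.5,2,0,0,0,0.4],
    [0,14.5,2,0,0,0,0.4],
    [0,14.5,2,0,0,0,0.4],
    [0,14.5,2,0,0,0,0.4],
  ],
)

```text
clock: 13.5
ee_pos: [607.7, 191.0, 41.7]
tcp_rot: [-1.571, 0.0, -0.141]
wrist_force: [-5.1, -0.7, 12.4]
gripper_width: 0.621
```

Call:
arm_command(
  rows=[
    [0,-0.5,0,0,0,0,0.4],
    [0,-0.5,0,0,0,0,0.4],
    [0,-0.5,0,0,0,0,0.7],
    [0,-0.5,0,0,0,0,0.85],
    [0,-0.5,0,0,0,0,0.85],
    [0,-0.5,0,0,0,0,0.85],
    [0,-25,0,0,0,0,0.85],
    [0,-65,0,0,0,0,0.85],
  ],
)

```text
clock: 14.5
ee_pos: [606.3, 190.8, 105.6]
tcp_rot: [-1.572, 0.004, -0.142]
wrist_force: [0.6, 0.8, -0.2]
gripper_width: 0.851
```

```bash
python3 -c "
from h import *
go(493.5,-240.5,150,-.14)
for n in('scene',):
  im=eyes.camera(n)
  cv2.imwrite('pics/%s7z.png'%n,cv2.resize(im[160:320,310:510,::-1] if n=='scene' else im[100:240,90:260,::-1],None,fx=4,fy=4,interpolation=cv2.INTER_CUBIC))
"
```

```text
shift [ -51.   -43.5 -442.9] rotvec [ 0.002 -0.002 -0.004] now [606.3 190.8 105.6] [-1.572  0.004 -0.142] t 14.5 w 0.851 F [ 0.6  0.8 -0.2]
```

View pics/scene7z.png

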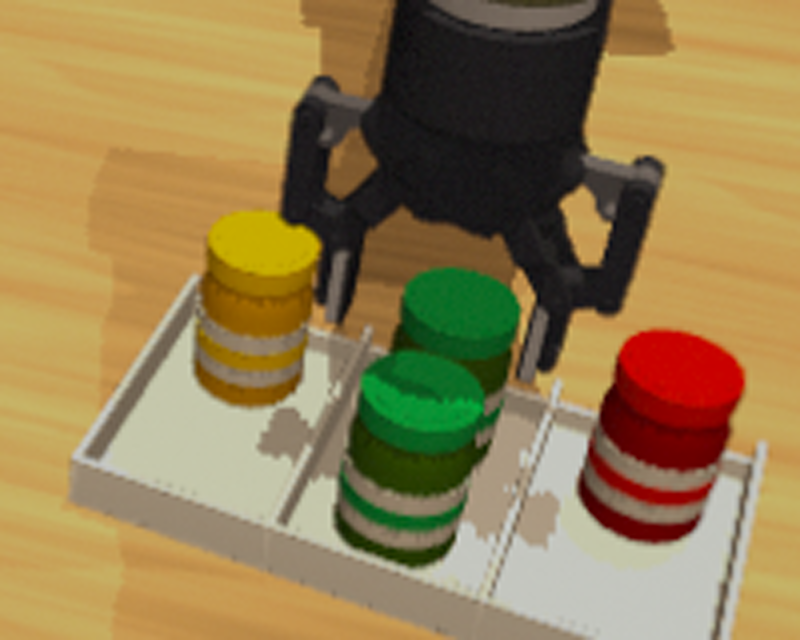

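Call:
arm_command(
  rows=[
    [0,-28,-5,0,0,0,0.9],
    [-4,-43,-35,0,0,0,1],
    [-10,-43,-85,0,0,0,1],
    [-16,-43,-142,0,0,0,1],
    [-22,-43,-200,0,0,0,1],
    [-28,-43,-258,0,0,0,1],
    [-35,-43,-316,0,0,0,1],
    [-42,-43,-372,0,0,0,1],
  ],
)

```text
clock: 15.55
ee_pos: [515.2, -172.8, 155.3]
tcp_rot: [-1.57, -0.007, -0.141]
wrist_force: [0.4, -0.7, 0.9]
gripper_width: 1.002
```

```bash
python3 -c "
from h import *
go(493.5,-240.5,35.5,-.14)
"
```

```text
shift [-12.8 119.6 -70.2] rotvec [-0.001 -0.001  0.007] now [ 515.2 -172.8  155.3] [-1.57  -0.007 -0.141] t 15.55 w 1.002 F [ 0.4 -0.7  0.9]
```

Call:
arm_command(
  rows=[
    [-8,1,-45,0,0,0.003,1],
    [-12,2,-65,0,0,0.007,1],
    [-13,10,-70,0,0,0.007,1],
    [-13,40,-70,0,0,0.007,1],
    [-13,80,-70,0,0,0.007,1],
    [-13,108,-70,0,0,0.007,1],
    [-13,118,-70,0,0,0.007,1],
    [-13,119.5,-70,0,0,0.007,1],
  ],
)

```text
clock: 16.55
ee_pos: [493.4, -239.1, 35.3]
tcp_rot: [-1.569, 0.001, -0.14]
wrist_force: [0.3, -0.8, 0.1]
gripper_width: 1.0
```

```bash
python3 -c "
from h import *
go(493.5,-240.5,35.5,-.14)
im=eyes.camera('scene')
cv2.imwrite('pics/s8z.png',cv2.resize(im[130:290,70:300,::-1],None,fx=3,fy=3,interpolation=cv2.INTER_CUBIC))
"
```

```text
shift [ 0.3 -0.2 -1.4] rotvec [-0.002  0.    -0.001] now [ 493.4 -239.1   35.3] [-1.569e+00  1.000e-03 -1.400e-01] t 16.55 w 1.0 F [ 0.3 -0.8  0.1]
```

View pics/s8z.png

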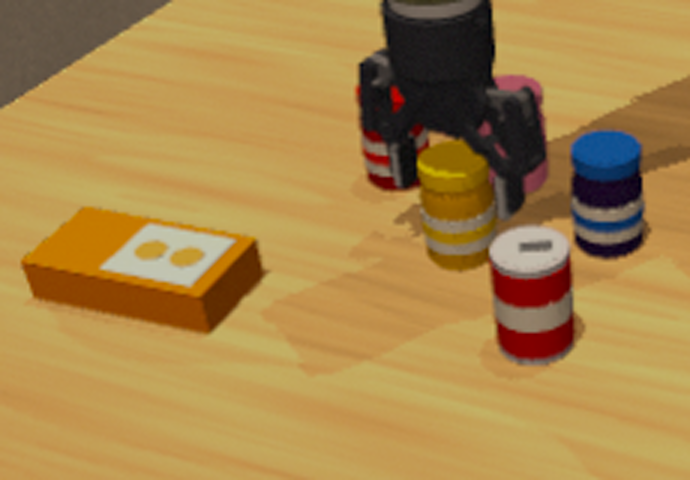

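Call:
arm_command(
  rows=[
    [0,0,-1,0,0,0,0.5],
    [0,0,-1,0,0,0,0.4],
    [0,0,-1,0,0,0,0.4],
    [0,0,-1,0,0,0,0.4],
    [0,0,-1,0,0,0,0.4],
    [0,-1,-1,0,0,0,0.4],
    [0,-4,-1,0,0,0,0.4],
    [0,-12,-1,0,0,0,0.4],
  ],
)

```text
clock: 17.6
ee_pos: [492.8, -240.2, 47.4]
tcp_rot: [-1.569, 0.002, -0.14]
wrist_force: [-1.0, 0.1, -2.8]
gripper_width: 0.624
```

```bash
python3 -c "
from h import *
go(595,98,155,-.14)
im=eyes.camera('scene')
cv2.imwrite('pics/s9z.png',cv2.resize(im[130:290,70:300,::-1],None,fx=3,fy=3,interpolation=cv2.INTER_CUBIC))
"
```

```text
shift [  53.6 -106.9  349.4] rotvec [-0.002 -0.001 -0.002] now [ 492.8 -240.2   47.4] [-1.569  0.002 -0.14 ] t 17.6 w 0.624 F [-1.   0.1 -2.8]
```

View pics/s9z.png

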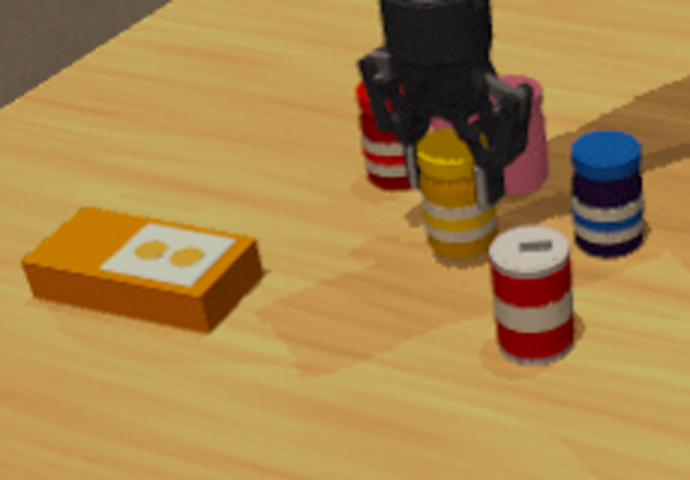

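Call:
arm_command(
  rows=[
    [0,-35,0,0,0,0,0.4],
    [0,-80,0,0,0,0,0.4],
    [3,-104,20,0,0,0,0.4],
    [11,-107,70,0,0,0,0.4],
    [20,-107,127,0,0,0,0.4],
    [28,-107,185,0,0,0,0.4],
    [37,-107,242,0,0,0,0.4],
    [46,-107,298,0,0,0,0.4],
  ],
)

```text
clock: 18.65
ee_pos: [581.2, 49.5, 156.5]
tcp_rot: [-1.57, -0.001, -0.14]
wrist_force: [1.0, -1.2, -3.0]
gripper_width: 0.619
```

```bash
python3 -c "
from h import *
go(595,98,41,-.14)
"
```

```text
shift [  6.8 115.5  49.8] rotvec [-0.001 -0.     0.001] now [581.2  49.5 156.5] [-1.57e+00 -1.00e-03 -1.40e-01] t 18.65 w 0.619 F [ 1.  -1.2 -3. ]
```

Call:
arm_command(
  rows=[
    [4,0,32,0,0,0,0.4],
    [6,0,46,0,0,0,0.4],
    [7,5,50,0,0,0,0.4],
    [7,28,50,0,0,0,0.4],
    [7,65,50,0,0,0,0.4],
    [7,92,50,0,0,0,0.4],
    [7,104,50,0,0,0,0.4],
    [7,106,50,0,0,0,0.4],
  ],
)

```text
clock: 19.65
ee_pos: [594.7, 97.2, 49.9]
tcp_rot: [-1.57, 0.001, -0.142]
wrist_force: [-0.8, -0.0, -3.6]
gripper_width: 0.621
```

```bash
python3 -c "
from h import *
go(595,98,40,-.14)
for n in('scene',):
  im=eyes.camera(n)
  cv2.imwrite('pics/%s10z.png'%n,cv2.resize(im[160:320,310:510,::-1] if n=='scene' else im[100:240,90:260,::-1],None,fx=4,fy=4,interpolation=cv2.INTER_CUBIC))
"
```

```text
shift [0.1 9.9 0.8] rotvec [-0.001 -0.002 -0.001] now [594.7  97.2  49.9] [-1.57e+00  1.00e-03 -1.42e-01] t 19.65 w 0.621 F [-0.8 -0.  -3.6]
```

View pics/scene10z.png

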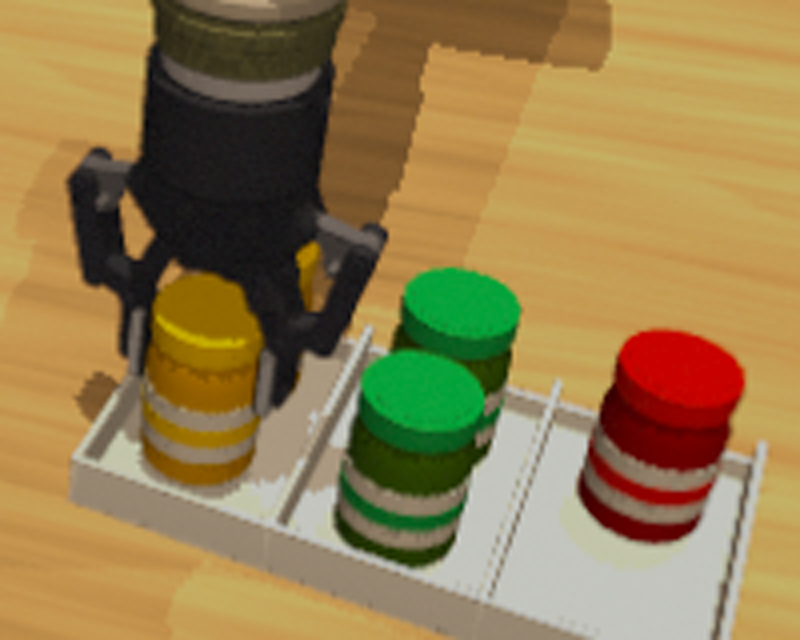

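Call:
arm_command(
  rows=[
    [0,3,1,0,0,0,0.4],
    [0,6,1,0,0,0,0.4],
    [0,7.5,1,0,0,0,0.4],
    [0,8.5,1,0,0,0,0.4],
    [0,9.3,1,0,0,0,0.4],
    [0,10,1,0,0,0,0.4],
    [0,10,1,0,0,0,0.4],
    [0,10,1,0,0,0,0.4],
  ],
)

```text
clock: 20.7
ee_pos: [595.6, 98.5, 41.3]
tcp_rot: [-1.57, -0.001, -0.141]
wrist_force: [-2.5, 0.4, 5.9]
gripper_width: 0.624
```

Contact. Release and rise.

Call:
arm_command(
  rows=[
    [0,0,0,0,0,0,0.4],
    [0,0,0,0,0,0,0.7],
    [0,0,0,0,0,0,0.85],
    [0,0,0,0,0,0,0.85],
    [0,0,0,0,0,0,0.85],
    [0,-12,0,0,0,0,0.85],
    [0,-50,0,0,0,0,0.85],
    [0,-95,0,0,0,0,0.95],
  ],
)

```text
clock: 21.7
ee_pos: [594.9, 98.4, 137.4]
tcp_rot: [-1.57, 0.0, -0.141]
wrist_force: [1.2, -0.6, 0.3]
gripper_width: 0.947
```

```bash
python3 -c "
from h import *
go(413,-340.5,150,-.14)
for n in('scene','top'):
  im=eyes.camera(n); cv2.imwrite('pics/%s11.png'%n,im[:,:,::-1])
"
```

```text
shift [-118.2  -12.9 -460.2] rotvec [-0.001 -0.001 -0.   ] now [594.9  98.4 137.4] [-1.57   0.    -0.141] t 21.7 w 0.947 F [ 1.2 -0.6  0.3]
```

View pics/scene11.png

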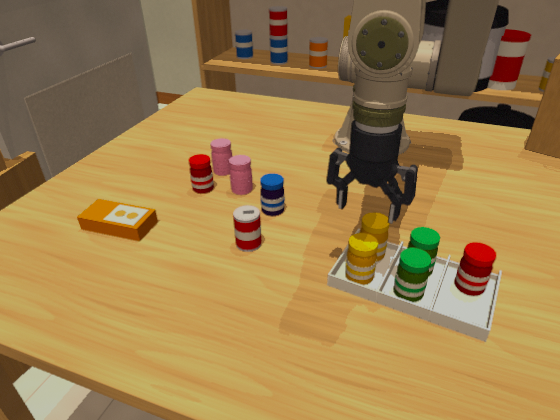

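View pics/top11.png

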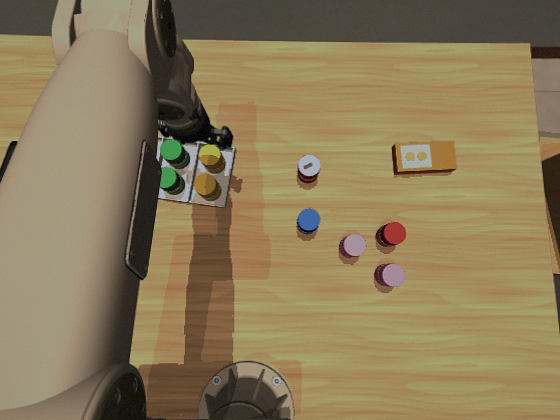

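Call:
arm_command(
  rows=[
    [-5,-8,-20,0,0.03,0,1],
    [-19,-13,-73,0,0.1,0,1],
    [-33,-13,-128,0,0.16,0,1],
    [-47,-13,-183,0,0.22,0,1],
    [-61,-13,-238,0,0.28,0,1],
    [-75,-13,-293,0,0.35,0,1],
    [-90,-13,-349,0,0.42,0,1],
    [-103,-13,-402,0,0.5,0,1],
  ],
)

```text
clock: 22.8
ee_pos: [438.3, -286.8, 153.8]
tcp_rot: [-1.563, -0.008, -0.646]
wrist_force: [0.3, -0.4, 0.2]
gripper_width: 1.0
```

```bash
python3 -c "
from h import *
go(413,-340.5,35.5,-.64)
im=cv2.imread('pics/top11.png');hsv=cv2.cvtColor(im,cv2.COLOR_BGR2HSV)
H,S,V=[hsv[:,:,i].astype(int) for i in range(3)]
m=((H<5)|(H>174))&(S>150)&(V>110)
nn,l,st,c=cv2.connectedComponentsWithStats(m.astype(np.uint8))
for i in range(1,nn):
    if st[i,4]>150: print(onz('top',*c[i],84))
"
```

```text
shift [ 11.1 118.  -59. ] rotvec [-0.008 -0.006  0.008] now [ 438.3 -286.8  153.8] [-1.563 -0.008 -0.646] t 22.8 w 1.0 F [ 0.3 -0.4  0.2]
[ 411.51949798 -339.53075798   84.        ]
```

Call:
arm_command(
  rows=[
    [7,1,-37,-0.004,-0.003,0.004,1],
    [11,2,-55,-0.008,-0.006,0.008,1],
    [11,8,-59,-0.008,-0.006,0.008,1],
    [11,38,-59,-0.008,-0.006,0.008,1],
    [11,78,-59,-0.008,-0.006,0.008,1],
    [11,106,-59,-0.008,-0.006,0.008,1],
    [11,116.5,-59,-0.008,-0.006,0.008,1],
    [11,118,-59,-0.008,-0.006,0.008,1],
  ],
)

```text
clock: 23.8
ee_pos: [413.0, -339.4, 35.2]
tcp_rot: [-1.571, 0.001, -0.639]
wrist_force: [0.8, -0.2, -0.8]
gripper_width: 1.004
```

```bash
python3 -c "
from h import *
go(413,-340.5,35.5,-.64)
im=eyes.camera('scene')
cv2.imwrite('pics/s12z.png',cv2.resize(im[100:260,120:320,::-1],None,fx=4,fy=3.7,interpolation=cv2.INTER_CUBIC))
"
```

```text
shift [ 0.6 -0.3 -0.9] rotvec [-0.     0.001 -0.001] now [ 413.  -339.4   35.2] [-1.571e+00  1.000e-03 -6.390e-01] t 23.8 w 1.004 F [ 0.8 -0.2 -0.8]
```

View pics/s12z.png

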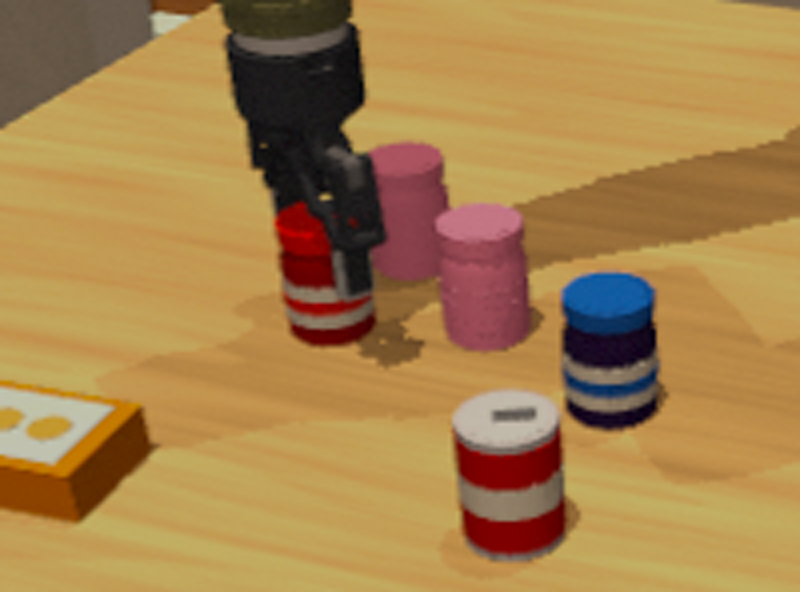

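Call:
arm_command(
  rows=[
    [0,0,-1,0,0,0,0.5],
    [0,0,-1,0,0,0,0.4],
    [0,0,-1,0,0,0,0.4],
    [0,0,-1,0,0,0,0.4],
    [0,0,-1,0,0,0,0.4],
    [0,-1,-1,0,0,0,0.4],
    [0,-4,-1,0,0,0,0.4],
    [0,-12,-1,0,0,0,0.4],
  ],
)

```text
clock: 24.85
ee_pos: [412.1, -340.2, 47.4]
tcp_rot: [-1.571, 0.001, -0.639]
wrist_force: [-0.6, 0.1, -2.1]
gripper_width: 0.622
```

```bash
python3 -c "
from h import *
go(621.5,283,155,-.14)
"
```

```text
shift [-203.7 -107.3  625.2] rotvec [-0.    -0.499 -0.001] now [ 412.1 -340.2   47.4] [-1.571e+00  1.000e-03 -6.390e-01] t 24.85 w 0.622 F [-0.6  0.1 -2.1]
```

Call:
arm_command(
  rows=[
    [0,-35,0,0,0,0,0.4],
    [0,-80,0,0,0,0,0.4],
    [-8,-104,25,0,-0.02,0,0.4],
    [-24,-107,75,0,-0.07,0,0.4],
    [-42,-107,128,0,-0.12,0,0.4],
    [-59,-107,181,0,-0.18,0,0.4],
    [-76,-107,234,0,-0.24,0,0.4],
    [-94,-107,287,0,-0.3,0,0.4],
  ],
)

```text
clock: 25.85
ee_pos: [508.4, -52.3, 155.1]
tcp_rot: [-1.57, 0.0, -0.337]
wrist_force: [0.9, -0.3, -1.2]
gripper_width: 0.622
```

```bash
python3 -c "
from h import *
go(621.5,283,155,-.14)
"
```

```text
shift [-4.200e+00  3.000e-01  3.538e+02] rotvec [-0.    -0.197 -0.   ] now [508.4 -52.3 155.1] [-1.57   0.    -0.337] t 25.85 w 0.622 F [ 0.9 -0.3 -1.2]
```

Call:
arm_command(
  rows=[
    [0,0,45,0,-0.03,0,0.4],
    [-1,0,98,0,-0.06,0,0.4],
    [-2,0,151,0,-0.09,0,0.4],
    [-2,0,204,0,-0.12,0,0.4],
    [-3,0,257,0,-0.15,0,0.4],
    [-4,0,308,0,-0.18,0,0.4],
    [-4,0,343,0,-0.197,0,0.4],
    [-4,0,354,0,-0.197,0,0.4],
  ],
)

```text
clock: 26.85
ee_pos: [621.7, 285.2, 154.8]
tcp_rot: [-1.57, 0.001, -0.138]
wrist_force: [0.4, 0.6, -1.3]
gripper_width: 0.621
```

```bash
python3 -c "
from h import *
go(621.5,283,50,-.14)
"
```

```text
shift [  0.2 104.8  -2.2] rotvec [-0.     0.002 -0.001] now [621.7 285.2 154.8] [-1.57e+00  1.00e-03 -1.38e-01] t 26.85 w 0.621 F [ 0.4  0.6 -1.3]
```

Call:
arm_command(
  rows=[
    [0,10,-1,0,0,0,0.4],
    [0,35,-2,0,0,0,0.4],
    [0,65,-2,0,0,0,0.4],
    [0,90,-2,0,0,0,0.4],
    [0,101,-2,0,0,0,0.4],
    [0,105,-2,0,0,0,0.4],
    [0,105,-2,0,0,0,0.4],
    [0,105,-2,0,0,0,0.4],
  ],
)

```text
clock: 27.85
ee_pos: [622.2, 283.4, 51.1]
tcp_rot: [-1.57, -0.001, -0.138]
wrist_force: [-0.8, -0.1, -3.0]
gripper_width: 0.621
```

```bash
python3 -c "
from h import *
go(621.5,283,40,-.14)
for n in('scene',):
  im=eyes.camera(n)
  cv2.imwrite('pics/%s13z.png'%n,cv2.resize(im[160:320,310:510,::-1] if n=='scene' else im[100:240,90:260,::-1],None,fx=4,fy=3.75,interpolation=cv2.INTER_CUBIC))
"
```

```text
shift [-0.6 11.1 -0.5] rotvec [-0.001  0.002  0.001] now [622.2 283.4  51.1] [-1.57e+00 -1.00e-03 -1.38e-01] t 27.85 w 0.621 F [-0.8 -0.1 -3. ]
```

View pics/scene13z.png

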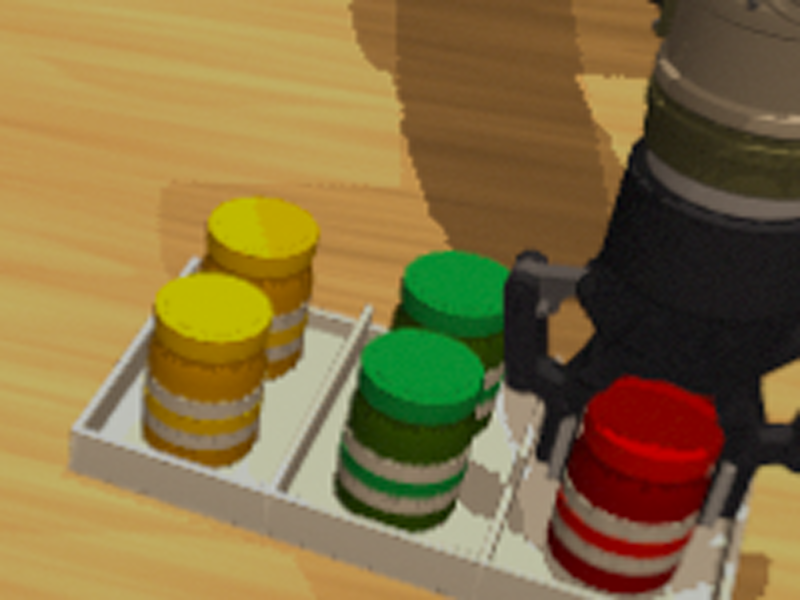

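Call:
arm_command(
  rows=[
    [0,4,0,0,0,0,0.4],
    [0,7,0,0,0,0,0.4],
    [0,9,0,0,0,0,0.4],
    [0,10,0,0,0,0,0.4],
    [0,10.7,0,0,0,0,0.4],
    [0,11.4,0,0,0,0,0.4],
    [0,11.4,0,0,0,0,0.4],
    [0,11.4,0,0,0,0,0.4],
  ],
)

```text
clock: 28.9
ee_pos: [621.9, 283.5, 41.2]
tcp_rot: [-1.57, -0.002, -0.138]
wrist_force: [-3.4, -0.9, 7.5]
gripper_width: 0.62
```

Contact. Release, rise and back away.

Call:
arm_command(
  rows=[
    [0,0,0,0,0,0,0.4],
    [0,0,0,0,0,0,0.7],
    [0,0,0,0,0,0,0.85],
    [0,0,0,0,0,0,0.85],
    [0,0,0,0,0,0,0.85],
    [0,-12,0,0,0,0,0.85],
    [0,-45,0,0,0,0,0.85],
    [0,-85,0,0,0,0,0.85],
  ],
)

```text
clock: 29.9
ee_pos: [621.3, 283.2, 127.0]
tcp_rot: [-1.57, -0.0, -0.138]
wrist_force: [1.0, 0.2, 0.7]
gripper_width: 0.851
```

Call:
arm_command(
  rows=[
    [0,-30,0,0,0,0,1],
    [-30,-60,20,0,0,0,1],
    [-75,-80,50,0,0,0,1],
    [-120,-90,80,0,0,0,1],
    [-165,-90,110,0,0,0,1],
    [-210,-90,135,0,0,0,1],
    [-245,-90,150,0,0,0,1],
    [-250,-90,155,0,0,0,1],
  ],
)

```text
clock: 30.9
ee_pos: [392.7, 472.4, 218.4]
tcp_rot: [-1.569, -0.001, -0.134]
wrist_force: [1.4, 0.0, -0.1]
gripper_width: 1.0
```

```bash
python3 -c "
from h import *
go(179,546,230,-.317)
"
```

```text
shift [-221.6  -11.7   44.4] rotvec [-0.002  0.183  0.001] now [392.7 472.4 218.4] [-1.569e+00 -1.000e-03 -1.340e-01] t 30.9 w 1.0 F [ 1.4  0.  -0.1]
```

Call:
arm_command(
  rows=[
    [-20,-1,4,0,0.02,0,1],
    [-60,-3,12,0,0.05,0,1],
    [-105,-6,21,0,0.09,0,1],
    [-150,-8,30,0,0.13,0,1],
    [-190,-10,38,0,0.16,0,1],
    [-215,-11,43,0,0.18,0,1],
    [-221,-11,44,0,0.18,0,1],
    [-221,-11,44,0,0.18,0,1],
  ],
)

```text
clock: 31.9
ee_pos: [180.4, 545.6, 229.5]
tcp_rot: [-1.569, -0.001, -0.314]
wrist_force: [0.2, -0.0, -0.3]
gripper_width: 0.999
```

```bash
python3 - <<'E'
from h import *
for n in("scene","top"):
    im=eyes.camera(n); cv2.imwrite(f"pics/{n}14.png",im[:,:,::-1])
im=cv2.imread("pics/top14.png");hsv=cv2.cvtColor(im,cv2.COLOR_BGR2HSV)
H,S,V=[hsv[:,:,i].astype(int) for i in range(3)]
M={"red":((H<5)|(H>174))&(S>150)&(V>110),"green":(H>50)&(H<80)&(S>100)&(V>80),"yellow":(H>27)&(H<36)&(S>115)&(V>125),"blue":(H>100)&(H<120)&(S>150)&(V>80),"tin/pink":(S<60)&(V>110)}
O=np.array([571.5,195.3]);c_,s_=np.cos(-.14),np.sin(-.14)
for k,m in M.items():
    nn,l,st,c=cv2.connectedComponentsWithStats(m.astype(np.uint8))
    for i in range(1,nn):
        if 200<st[i,4]<700:
            z=88 if c[i][0]<240 else 84
            a=onz("top",*c[i],z)[:2]; d=a-O; print(k,st[i,4],a.round(1),"org",(d[0]*c_+d[1]*s_).round(1),(-d[0]*s_+d[1]*c_).round(1))
E
```

```text
red 337 [618.7 283.4] org 34.4 93.8
red 346 [549.7 294.3] org -35.4 95.0
green 356 [603.9 191.5] org 32.7 0.8
green 363 [535.7 200.3] org -36.2 -0.0
yellow 336 [592.8  99.2] org 34.5 -92.2
yellow 346 [520.7 107.1] org -38.0 -94.4
blue 351 [ 439.3 -139.1] org -84.2 -349.6
tin/pink 521 [ 597.  -396.3] org 107.8 -582.3
tin/pink 345 [ 571.2 -140.5] org 46.6 -332.5
tin/pink 380 [ 382.6 -246.5] org -125.4 -463.8
tin/pink 384 [ 315.4 -333.9] org -179.8 -559.7
tin/pink 287 [91.1 50.7] org -455.5 -210.2
```

View pics/scene14.png

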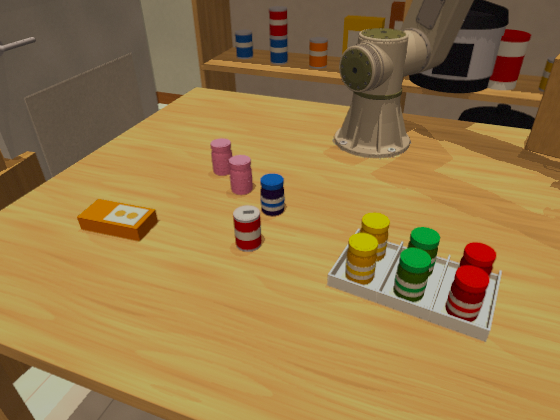

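View pics/top14.png

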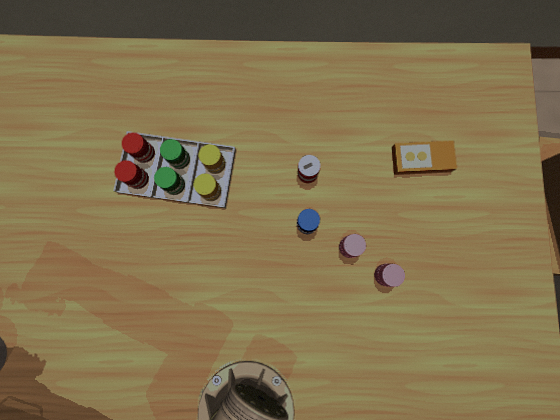

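Both views show six upright jars, two per lane: red (133,144)/(127,172), green (172,151)/(167,179) and yellow (210,157)/(205,185) in the top picture. Blue, tin, carton and pinks are where they were, so I hand in.

```bash
python3 -c "
from workcell import env
print(env.hand_in())"
```

```text
the job is handed in; nothing more can be done
None
```

The job is done and handed in at about 32 s on the robot's clock, well under the 122 s limit. I brought the old green jar from the back of its lane to the front. I then placed the new green, yellow and red jars behind the old jars with the same lids.

**Placing:** each jar was lowered until it touched the floor, at a wrist force of about 5–12 N, and released there. The new green jar touched 1–2 mm earlier than expected, with about 5 N sideways, but it stands correctly.

**Last checks, both cameras:** all six jars stand upright in the right lanes:

| Row | x in the organiser frame (mm) | Nominal (mm) |
|---|---|---|
| Front (old jars) | −35 to −38 | −36 |
| Back (new jars) | +33 to +34 | +36 |

Across the tray, every jar is within 3 mm of its lane centre. The blue jar, tin, carton and both pink look-alikes are within 1 mm of where they were, and the arm is back at its start pose, clear of everything.

**One disagreement:** the two cameras differed by about 2–3 mm on lid positions, roughly what the stated calibration error allows. I allowed for about 1 mm of it in the later grasps.

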